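# Load the die shuttle into the hand press past its spring flap

## Robot

A 7-joint arm with a two-finger parallel gripper is mounted at the origin on the work surface. World frame = base frame: x ahead of the robot, y to its left, z up, the work surface at z = 0. Lengths are in m, angles in rad, forces in N, time in s.
With the tool pointing down it reaches from about 0.425 to 0.8 m from the base axis. Payload 8.3 kg.
Tool frame: the origin (TCP) lies midway between the tips of the shut fingers; the grasp point (between the pads) lies 19 mm behind it (ctrl.grip_point_offset is the distance from the TCP to the grasp point, in m); y points along the fingers, x is the direction in which the jaws open and shut, and the axes are right-handed (so a half turn about y gives the same grasp; the last joint's range is limited). The gripper opens to 85 mm and grips with 20 to 120 N. Pads are 22 mm wide; open, the fingers measure 114 mm over their backs; the gripper's body (76 mm by 85 mm) begins 54 mm behind the grasp point. The pads swing forward as they close: fully open they stand 13 mm farther back than shut.
Start: joints at [-1.317, 0.383, 0.016, 1.37, -0.006, 1.388, -0.046], TCP at [0.195, 0.594, 0.209] pointing down, gripper open.
Joint ranges: [-2.95, 2.95], [-0.25, 2.06], [-1.52, 1.56], [0.18, 2.33], [-1.44, 4.58], [0.02, 2.06], [-3.01, 3.01]. Speed limits (rad/s): [2.39, 2.39, 3.01, 3.01, 3.14, 3.14, 3.14].

## Interface

Orientations are given as a unit quaternion [x, y, z, w].
In Python, from cell import ctrl gives the robot as it stands. The module is installed in compiled form; this text tells all that it offers.
- The arm moves only by the tool apply_moves, never from a script. Its argument "targets" is a list of rows, each a list of 3 entries, a list of its own where there are three numbers: the shift along the tool's x, y, z in cm, then the turn about the tool's y in rad, then the opening, from 0 (shut) to 1 (fully open). A call has 1 to 8 rows; each row shifts and turns the commanded pose from where the row before left it, along the tool's axes as they then stand; what a row does not reach is not made up. A row lasts 1/12 s, in which the tool goes at most 41.7 mm and 7.16 degrees, less where a joint would pass 70% of its speed; a pose out of reach is approached as far as the arm can. A call is refused whole if a number of a shift passes 4.17 or a number of a turn 0.125, either way. A call with a gripper value outside its range is refused whole. The fingers move at their own pace and stop on an object; the grip force is fixed at half the most. Time passes only in rows, so rows that do not move let the fingers close. It gives the time, the measured TCP pose, the force and the opening at its end, in the units of the state.
- ctrl.sense(): the state, without advancing time (a new reading comes with each control period).
- ctrl.camera(name): name is "scene" or "top" or "wrist"; returns a dict with "pixels" (384x512x3 uint8, red, green, blue), "vertical_fov" (degrees; the focal length in pixels is half the picture's height over the tangent of half this angle, whatever the lens; pixels are square), "cx", "cy" (the principal point, pixels), "pose" (4x4, takes a point from camera to world coordinates). Camera axes: x right, y down, z forward; pixel columns grow to the right and rows downward; lengths in m; the calibration is good to about 2 mm. A picture is of the moment at which its call begins. There is no depth.
- ctrl.hand_in(): hands the job in, once; it reports no verdict.
The state is a dict: "clock": time; "joints": joint angles; "joint_vel": joint speeds; "joint_torque": joint torques, N m; "tcp_pos": TCP position; "orientation": TCP orientation; "wrist_force": force on the tool from outside, world axes, zero at the start; "torque": the same for the moment, N m; "gripper_width": finger opening in m.
Only numpy, scipy, OpenCV 4.12 (cv2) and the standard library are available. Lean on these libraries where they do the work, as an engineer would, in place of code of your own. Each camera call takes 0.05 s, during which the arm holds its last target.

## Task

Load the die shuttle from the bench into the hand press: slide it in nose first over the loading apron, so that the die lifts the spring-hinged guard flap and passes under it. Keep sliding until you feel the nose bear firmly on the back stop and hold it there for a moment without shoving hard; then let go, leaving the shuttle against the stop, the flap hanging shut behind the die, and the other things on the bench where they are.

Things in the scene. Friction and masses are not known exactly. Their poses are not given: they have to be found in the camera images.
- press: Grey C-frame hand press bolted to the bench. Origin at bench height under the ram axis; +x is the feed direction (from the open front inwards to the column), z up. The other press entries use these axes, in mm. Flat bed with its top at z = 36, 130 wide, from x = -200 to the column at x = 105; the part in front of x = -112 is the bare loading apron. Fixed, but may stand turned
- guide_mouth (a point): Centre line of the bed (z = 36) at x = -112, where two flared cheeks begin, 90 apart, which narrow to two guide rails 63 apart (inner faces) running from x = -65 to 45. Cheeks and rails are 12 high. Above the rails stand clear side guards at y = +-45 from x = -82 to 12, up to z = 112
- flap_line (a point): Point of the bed (z = 36) on the centre line straight below the flap's hinge rod, at x = -74. The rod lies across the mouth at z = 96 between two uprights that end at z = 104. Axes of the press
- head_front (a point): Middle of the lower front edge of the press head, at x = -54, z = 196. The head is 80 wide, reaches back to the column and up to z = 291. Under it the round ram pad, 60 across, has its underside at z = 116 over the origin
- stop_bracket (a point): Front face of the dark bracket on the bed, at x = 68, z = 46. The back stop (stop_screw) is the end of a steel screw, 14 across, sticking out of it to the front on the centre line. It is set by hand for each job: its end lies somewhere from x = 20 to 42, not measured, so find it by feel. Rigid; about 10 N seats the shuttle well, over 20 N would upset its setting
- flap (a joint): Angle of the guard flap (rad): 0 hanging shut, growing as its lower edge swings inwards (+x of the press) and up, at most 1.5. Clear panel 78 wide, hung 60 above the bed, steel lower edge 14 above the bed. A light spring shuts it; pushing the die under it takes 3 to 6 N. It lies at about 0.8 rad on a die under it and falls shut when the rear of the die block is 40 past the hinge
- flap_edge (a point): Middle of the flap's lower edge
- shuttle: Die shuttle, loose, 0.25 to 0.4 kg, lying flat. Origin on the underside below its upright grip; +x runs to the nose, z up. Aluminium stem 24 wide, 10 thick, from x = -10 to 110; carrier plate 60 wide, 10 thick, from x = 110 to 166; nose 52 wide, ending at x = 172. Centre of mass at about x = 100. Home, its x axis lies along that of the press
- shuttle_grip (a point): In the middle of the upright black grip (x = 0 of the shuttle), 40 above the underside. The grip is 28 long along the shuttle's x and 16 thick along its y (take it across the 16); it rises from the stem, 10 above the underside, to 60
- shuttle_die (a point): Top of the steel die disc, x = 140 of the shuttle, 30 above its underside. The black die block below the disc is 44 long (x = 118 to 162), 46 wide, its top 26 above the underside
- shuttle_nose (a point): Middle of the front end face of the shuttle, x = 172, 5 above its underside; this face meets the back stop
- rivet_jar: bystander: small glass jar with steel lid, 52 across and 62 high; origin at the centre of its underside
- spare_die: bystander: turned steel die, 44 across and 30 high; origin at the centre of its underside
- spanner: bystander: steel spanner, 150 long, lying flat along its x axis; origin at the centre of its underside
Mind the look-alikes: they are no part of the job. There is more than one size of the shuttle; the job needs the smallest.

How it is judged:
By the outcome, as a careful person would: the job done as asked, in the order asked, and still so for the second after the job is handed in, with the robot touching nothing.
It also fails if it takes over 64 s, if anything falls off the work surface, if the arm or the gripper's body presses on something with over 40 N, if the wrist force passes 120 N, or if a joint passes its speed limit or range.

## Working session

There is one attempt and no reset: what is moved stays moved. The work goes in short steps, Python scripts to look and compute and a tool call to move; the robot and the scene stay as the last step left them, time stands still between calls to the robot, and variables do not carry over. Pictures are saved under pics/ and viewed, and the job is handed in when it is done.

Besides the shell and the picture viewer there is one more tool, called after "Request:" as name(argument=value, ...) on one line, values as JSON. apply_moves: Moves the arm, as the interface text tells. Its arguments: {"type":"object","properties":{"targets":{"type":"array","items":{"type":"array"}}},"required":["targets"]}

```bash
mkdir -p pics; cat > h.py <<'E'
import numpy as np,cv2
from cell import ctrl
def snap(n,f):
    c=ctrl.camera(n); cv2.imwrite('pics/'+f+'.png',c['pixels'][:,:,::-1]); 
    np.savez('pics/'+f+'.npz',**{k:np.array(v) for k,v in c.items()}); return c
def load(f):
    d=np.load('pics/'+f+'.npz'); return {k:d[k] for k in d}
def foc(c): return c['pixels'].shape[0]/2/np.tan(np.radians(float(c['vertical_fov']))/2)
def ray(c,u,v):
    f=foc(c); d=np.array([(u-float(c['cx']))/f,(v-float(c['cy']))/f,1]); P=np.array(c['pose']); return P[:3,3],P[:3,:3]@d
def onz(c,u,v,z):
    o,d=ray(c,u,v); return o+d*(z-o[2])/d[2]
def proj(c,p):
    P=np.array(c['pose']); q=P[:3,:3].T@(np.array(p)-P[:3,3]); f=foc(c); return np.array([float(c['cx'])+f*q[0]/q[2],float(c['cy'])+f*q[1]/q[2]])
def crop(c,f,u0,u1,v0,v1,s):
    im=c['pixels'][v0:v1,u0:u1,::-1]; cv2.imwrite('pics/'+f+'.png',cv2.resize(im,None,fx=s,fy=s,interpolation=cv2.INTER_CUBIC))
E
python3 - <<'E'
from h import *
np.set_printoptions(precision=4,suppress=True)
for n in ['scene','top','wrist']:
    c=snap(n,n+'0'); print(n,c['vertical_fov'],c['cx'],c['cy'],c['pose'])
print(ctrl.sense(),ctrl.grip_point_offset)
E
```

```text
scene 50.67472380314907 252.49726418776342 189.97519172011522 [[ 0.6702  0.5479 -0.5007  1.0401]
 [ 0.7422 -0.5023  0.4438 -0.6054]
 [-0.0083 -0.669  -0.7432  0.9339]
 [ 0.      0.      0.      1.    ]]
top 49.40381887712919 250.37182843286251 194.26993839965215 [[ 0.0256 -0.9808  0.1932  0.2111]
 [-0.9997 -0.0255  0.0029 -0.0971]
 [ 0.0021 -0.1932 -0.9812  1.4703]
 [ 0.      0.      0.      1.    ]]
wrist 58.49680615004211 258.3370526810932 195.47888096116276 [[ 0.3114  0.9124  0.2658  0.1268]
 [ 0.9503 -0.2986 -0.0883  0.6161]
 [-0.0012  0.28   -0.96    0.3736]
 [ 0.      0.      0.      1.    ]]
{'clock': 0.15, 'joints': array([-1.3169,  0.3841,  0.0164,  1.3709, -0.0063,  1.3882, -0.0465]), 'joint_vel': array([-0.0004, -0.0019,  0.0004, -0.0026, -0.0005,  0.0016,  0.0004]), 'joint_torque': array([  0.0022, -62.8158,   0.8459, -37.2164,   0.0166,   0.0111,
         0.    ]), 'tcp_pos': array([0.1946, 0.5935, 0.2086]), 'orientation': array([ 0.5729,  0.4145, -0.4153, -0.5723]), 'wrist_force': array([ 0.1088, -0.1885,  0.2864]), 'torque': array([-0.021 , -0.0021, -0.0445]), 'gripper_width': 0.0852636934354501} 0.0187
```

View pics/scene0.png

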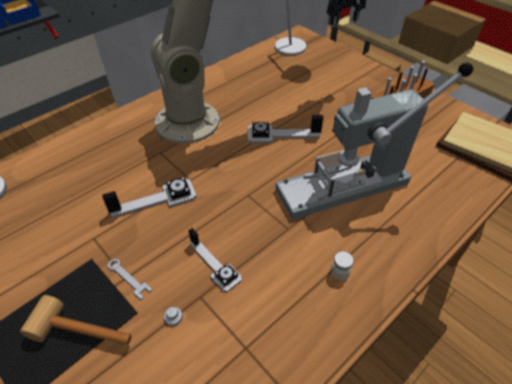

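View pics/top0.png

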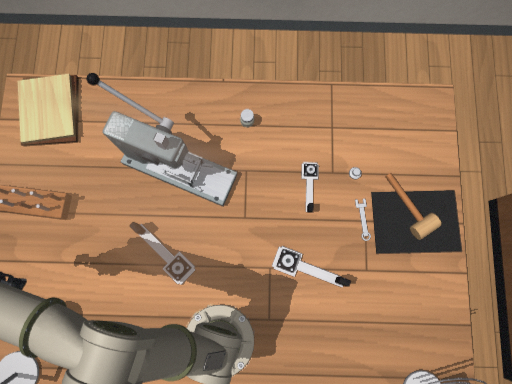

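View pics/wrist0.png

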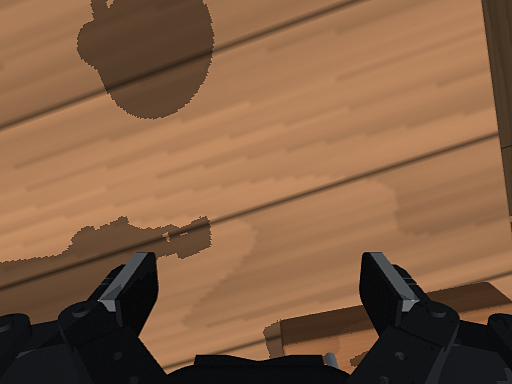

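```bash
python3 - <<'E'
from h import *
c=load('top0'); 
crop(c,'t_a',285,375,145,225,8)
crop(c,'t_b',265,365,235,300,8)
crop(c,'t_c',120,205,210,290,7)
crop(c,'t_p',90,250,95,215,5)
s=load('scene0'); crop(s,'s_a',175,255,220,300,7)
crop(s,'s_p',265,425,80,220,5)
E
```

```text
(no output)
```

View pics/t_a.png

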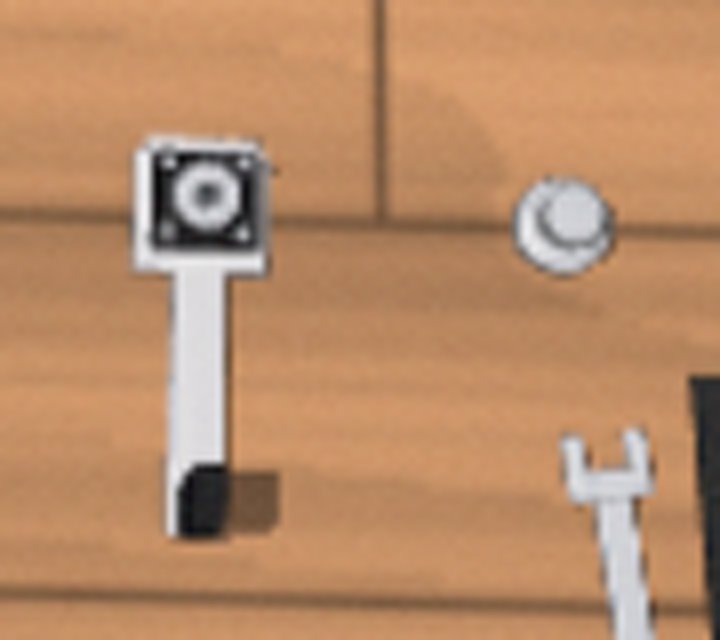

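View pics/t_b.png

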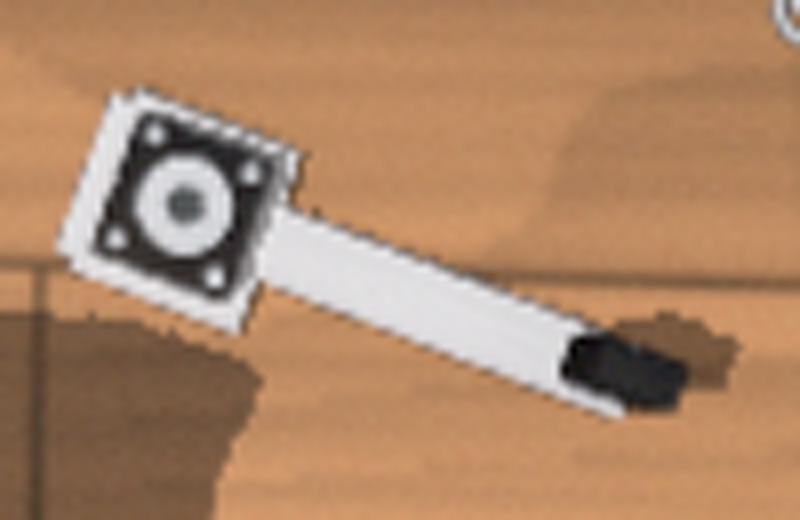

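View pics/t_c.png

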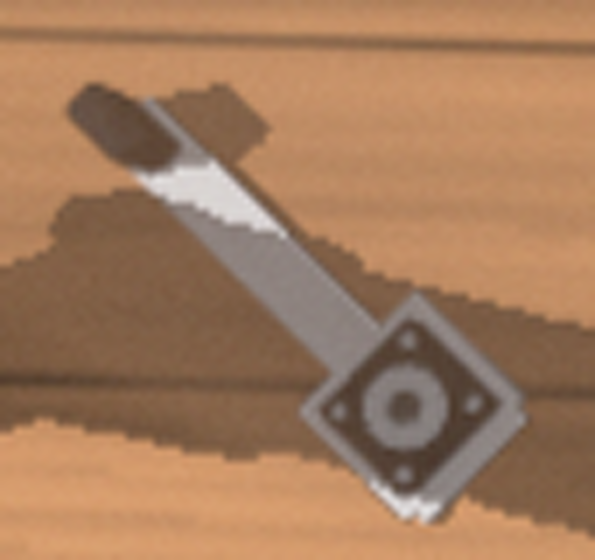

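View pics/t_p.png

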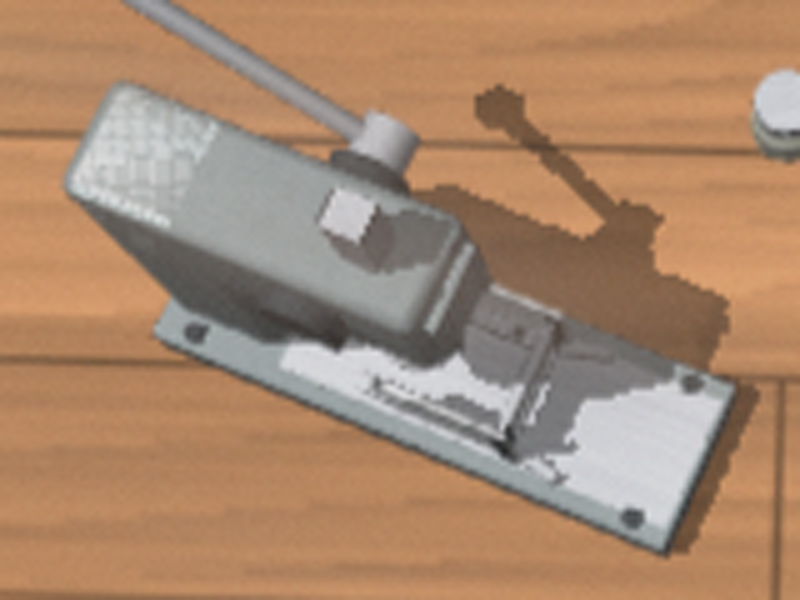

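View pics/s_a.png

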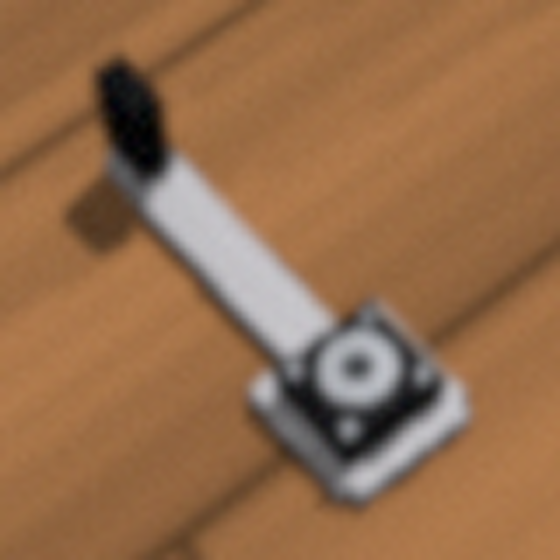

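View pics/s_p.png

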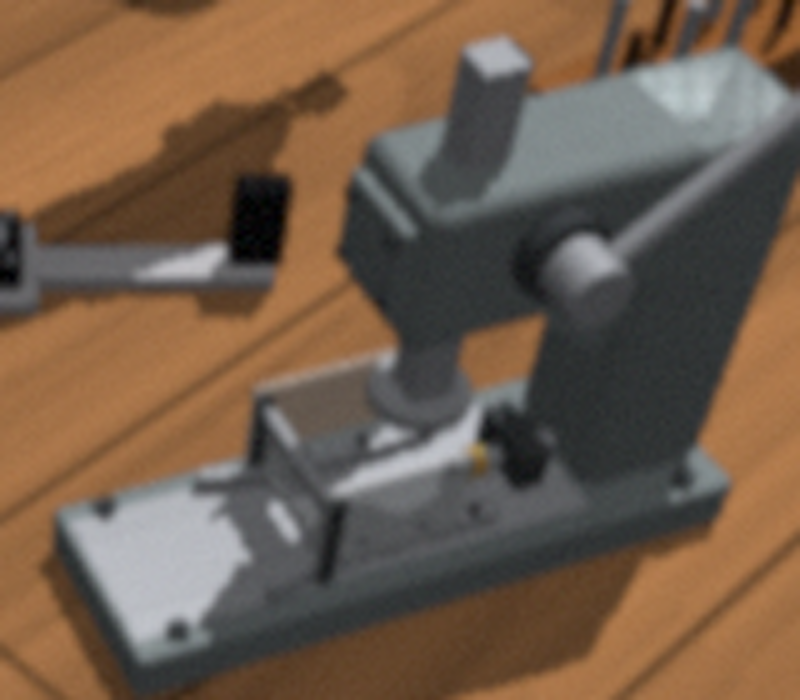

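Candidates in the top view: A (310,185), B (310,267) and C (165,252). A looks shortest, so I'll measure all three, and the press.

```bash
cat >> h.py <<'E'
def cp(c,u0,v0,s,x,y,z): return onz(c,u0+(x+.5)/s-.5,v0+(y+.5)/s-.5,z)
E
python3 - <<'E'
from h import *
np.set_printoptions(precision=4,suppress=True)
c=load('top0')
def show(n,u0,v0,s,die,plate,end):
    d=cp(c,u0,v0,s,*die,.030); w=[cp(c,u0,v0,s,*p,.010) for p in plate]; e=cp(c,u0,v0,s,*end,.06)
    print(n,'die',d[:2],'griptop',e[:2],'dist die-grip',np.hypot(*(d-e)[:2]),'platew',np.hypot(*(w[0]-w[1])[:2]), 'ang',np.degrees(np.arctan2(*(d-e)[1::-1])))
show('A',285,145,8,(208,194),[(131,270),(268,272)],(205,505))
show('B',265,235,8,(185,204),[(60,252),(130,92)],(620,368))
show('C',120,210,7,(405,406),[(305,410),(415,522)],(120,122))
for n,p in dict(frontA=(738,380),frontB=(668,553),back=(155,338)).items(): print(n,cp(c,90,95,5,*p,.036))
s=load('scene0')
for n,p in dict(frontfar=(57,515),frontnear=(140,662),backnear=(728,488)).items(): print('scene',n,cp(s,265,80,5,*p,.036))
# die & plate from scene
print('scene A die',cp(s,175,220,7,357,369,.03))
print('scene A grip base center',cp(s,175,220,7,150,180,.01))
E
```

```text
A die [ 0.5926 -0.3048] griptop [ 0.4473 -0.2989] dist die-grip 0.1454336856006595 platew 0.06154380043666487 ang -2.3318960211719473
B die [ 0.2693 -0.226 ] griptop [ 0.2056 -0.4039] dist die-grip 0.18891715907010287 platew 0.07537951991902947 ang 70.30086180717362
C die [0.2344 0.1484] griptop [0.3657 0.2892] dist die-grip 0.19252885859161725 platew 0.0776326282327077 ang -132.99043850965867
frontA [ 0.5777 -0.0441  0.036 ]
frontB [0.4522 0.0007 0.036 ]
back [0.5976 0.3711 0.036 ]
scene frontfar [0.461  0.0033 0.036 ]
scene frontnear [ 0.5745 -0.0418  0.036 ]
scene backnear [0.7216 0.3207 0.036 ]
scene A die [ 0.5936 -0.3044  0.03  ]
scene A grip base center [ 0.4643 -0.304   0.01  ]
```

```bash
cat >> h.py <<'E'
from scipy.spatial.transform import Rotation as R
def st():
    s=ctrl.sense(); r=R.from_quat(s['orientation']).as_matrix()
    print('t %.2f'%s['clock'],'tcp',np.round(s['tcp_pos'],4),'x',np.round(r[:,0],3),'y',np.round(r[:,1],3),'z',np.round(r[:,2],3),'zaz %.2f'%np.degrees(np.arctan2(r[1,2],r[0,2])),'F',np.round(s['wrist_force'],2),'w %.4f'%s['gripper_width'],'q',np.round(s['joints'],2)); return s,r
def goto(p,zaz=None):
    s,r=st(); d=r.T@(np.array(p)-s['tcp_pos'])*100; print('shift tool cm',np.round(d,2))
    if zaz is not None:
        a=np.degrees(np.arctan2(r[1,2],r[0,2])); t=-(zaz-a); t=(t+180)%360-180; print('turn rad %.4f'%np.radians(t))
E
python3 -c "
from h import *
st()"
```

```text
t 0.15 tcp [0.1946 0.5935 0.2086] x [ 0.312  0.95  -0.001] y [-0.    -0.001 -1.   ] z [-0.95   0.312 -0.   ] zaz 161.85 F [ 0.11 -0.19  0.29] w 0.0853 q [-1.32  0.38  0.02  1.37 -0.01  1.39 -0.05]
```

Request:
apply_moves(targets=[[[-1.6, -3.0, -1.8], 0, 1], [[-2.4, -1.5, -2.6], 0, 1], [[-2.4, -1.5, -2.6], 0, 1], [[-2.4, -1.5, -2.6], 0, 1], [[-2.4, -1.5, -2.6], 0, 1], [[-2.4, -1.0, -2.6], 0, 1], [[-2.4, -1.0, -2.6], 0, 1], [[-2.4, -1.0, -2.6], 0, 1]])

```text
clock: 0.82
tcp_pos: [0.3279, 0.355, 0.3298]
orientation: [-0.573, -0.415, 0.415, 0.573]
wrist_force: [0.4, 0.1, -1.0]
gripper_width: 0.0856
```

```bash
python3 -c "
from h import *
goto([.40,.20,.33],178)"
```

```text
t 0.82 tcp [0.3279 0.355  0.3298] x [0.312 0.95  0.   ] y [-0.  0. -1.] z [-0.95   0.312  0.   ] zaz 161.85 F [ 0.44  0.07 -0.97] w 0.0856 q [-1.05  0.04  0.16  1.52 -0.01  1.58  0.37]
shift tool cm [-12.48  -0.02 -11.68]
turn rad -0.2819
```

Request:
apply_moves(targets=[[[-2.5, 0, -2.4], 0, 1], [[-2.5, 0, -2.4], 0, 1], [[-2.5, 0, -2.4], 0, 1], [[-2.5, 0, -2.4], 0, 1], [[-2.5, 0, -2.4], 0, 1], [[-3.4, 0, -1.6], 0, 1], [[-3.4, 0, -1.6], 0, 1], [[-3.4, 0, -1.6], 0, 1]])

```text
clock: 1.48
tcp_pos: [0.4162, 0.0868, 0.3292]
orientation: [-0.573, -0.415, 0.415, 0.573]
wrist_force: [0.3, -0.8, 0.8]
gripper_width: 0.0852
```

Request:
apply_moves(targets=[[[-3.4, 0, -1.6], 0, 1], [[-3.4, 0, -1.6], 0, 1], [[-3.4, 0, -1.6], 0, 1], [[-3.4, 0, -1.6], 0, 1], [[-3.4, 0, -1.6], -0.09, 1], [[-3.4, 0, -1.6], -0.09, 1], [[-3.0, 1.5, -1.0], -0.1, 1], [[0, 0, 0], 0, 1]])

```text
clock: 2.15
tcp_pos: [0.4504, -0.1656, 0.3138]
orientation: [-0.513, -0.486, 0.488, 0.513]
wrist_force: [-2.0, -0.3, -1.1]
gripper_width: 0.0855
```

```bash
python3 -c "
from h import *
goto([.45,-.30,.25],178)"
```

```text
t 2.15 tcp [ 0.4504 -0.1656  0.3138] x [ 0.051  0.999 -0.002] y [-0.002 -0.002 -1.   ] z [-0.999  0.051  0.002] zaz 177.06 F [-1.97 -0.32 -1.12] w 0.0855 q [-0.54  0.02  0.85  1.59 -0.01  1.54  1.83]
shift tool cm [-13.41   6.4   -0.66]
turn rad -0.0164
```

Request:
apply_moves(targets=[[[-3.4, 1.5, 0], 0, 1], [[-3.4, 1.5, 0], 0, 1], [[-3.4, 1.5, 0], 0, 1], [[-3.2, 1.5, 0], 0, 1], [[0, 0, 0], 0, 1], [[0, 0, 0], 0, 1]])

```text
clock: 2.65
tcp_pos: [0.4431, -0.2948, 0.254]
orientation: [-0.513, -0.484, 0.486, 0.515]
wrist_force: [-0.5, 1.0, -0.0]
gripper_width: 0.0856
```

```bash
python3 -c "
from h import *
snap('wrist','w1');snap('top','top1');st()"
```

```text
t 2.75 tcp [ 0.4451 -0.2925  0.2552] x [0.053 0.999 0.001] y [-0.001  0.001 -1.   ] z [-0.999  0.053  0.001] zaz 176.97 F [1.03 0.72 0.77] w 0.0853 q [-0.29  0.23  0.97  1.58 -0.19  1.44  2.22]
```

View pics/w1.png

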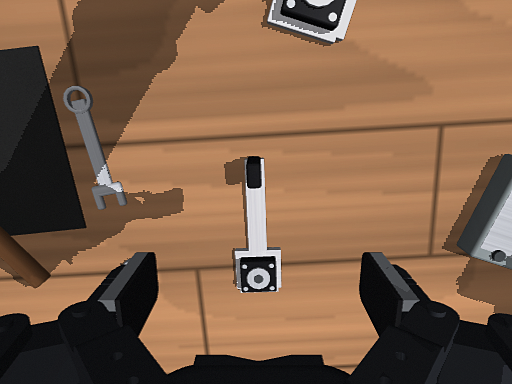

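View pics/top1.png

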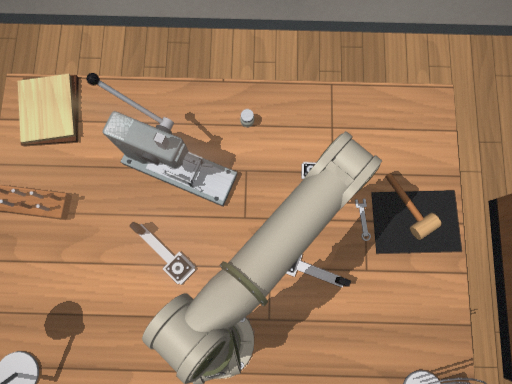

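```bash
python3 - <<'E'
from h import *
np.set_printoptions(precision=4,suppress=True)
c=load('w1'); im=c['pixels']; crop(c,'w1c',215,305,145,305,3.7 and 4)
hsv=cv2.cvtColor(im,cv2.COLOR_RGB2HSV)
m=((hsv[:,:,1]<40)&(hsv[:,:,2]>170)).astype(np.uint8); 
sub=np.zeros_like(m); sub[150:300,220:300]=m[150:300,220:300]
L=[];Rr=[]
for v in range(192,246,2):
    xs=np.where(sub[v])[0]
    if len(xs): L.append(onz(c,xs.min()-.5,v,.01)[:2]);Rr.append(onz(c,xs.max()+.5,v,.01)[:2])
for n,a in(('L',L),('R',Rr)):
    a=np.array(a); p=np.polyfit(a[:,0],a[:,1],1); print(n,'ang',np.degrees(np.arctan(p[0])),'y at .5',np.polyval(p,.5),len(a))
E
```

```text
L ang -1.1820862893657997 y at .5 -0.3127728713508457 27
R ang -1.061986462070264 y at .5 -0.28955951343471126 27
```

View pics/w1c.png

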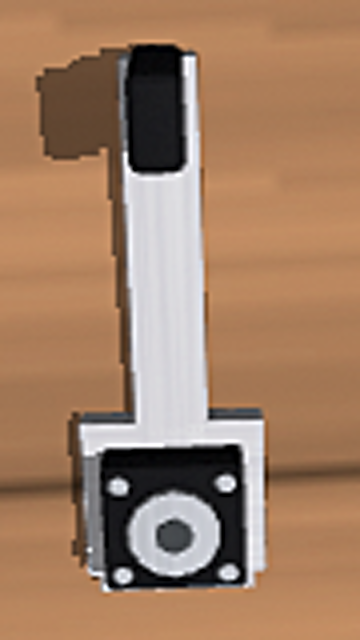

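```bash
python3 - <<'E'
from h import *
np.set_printoptions(precision=4,suppress=True)
c=load('w1')
d=cp(c,215,145,4,174,536,.03); print('die',d)
print('grip origin via die',d[:2]-.14*np.array([np.cos(np.radians(-1.12)),np.sin(np.radians(-1.12))]))
print('grip front base (x=14)',cp(c,215,145,4,156,173,.01),'stem/plate edge (x=110)',cp(c,215,145,4,170,422,.01))
print('grip top back,front',cp(c,215,145,4,156,46,.06),cp(c,215,145,4,156,75,.06))
print('stem y line at die', -.3012-np.tan(np.radians(1.12))*(d[0]-.5))
t=load('top0'); print('top die',cp(t,285,145,8,208,194,.03))
E
```

```text
die [ 0.5942 -0.3036  0.03  ]
grip origin via die [ 0.4543 -0.3008]
grip front base (x=14) [ 0.4801 -0.3025  0.01  ] stem/plate edge (x=110) [ 0.5641 -0.3031  0.01  ]
grip top back,front [ 0.4324 -0.2989  0.06  ] [ 0.4401 -0.2993  0.06  ]
stem y line at die -0.30304214416372816
top die [ 0.5926 -0.3048  0.03  ]
```

Request:
apply_moves(targets=[[[3.6, -0.5, -0.1], 0, 1], [[3.6, -0.5, -0.1], 0, 1], [[3.6, -0.5, -0.1], 0, 1], [[3.6, -0.5, -0.1], 0, 1], [[3.6, 0, -0.1], 0, 1], [[3.4, 0, 0], 0, 1], [[0, 0, 0], 0, 1], [[0, 0, 0], 0, 1]])

```text
clock: 3.42
tcp_pos: [0.4616, -0.0757, 0.276]
orientation: [-0.511, -0.489, 0.488, 0.511]
wrist_force: [-0.7, -1.0, 0.2]
gripper_width: 0.0855
```

```bash
python3 -c "
from h import *
snap('wrist','w2');st()"
```

```text
t 3.47 tcp [ 0.4614 -0.078   0.276 ] x [0.049 0.999 0.001] y [ 0.001  0.001 -1.   ] z [-0.999  0.049 -0.001] zaz 177.21 F [-0.45 -0.21  0.95] w 0.0851 q [-0.69 -0.01  0.79  1.69  0.01  1.46  1.62]
```

View pics/w2.png

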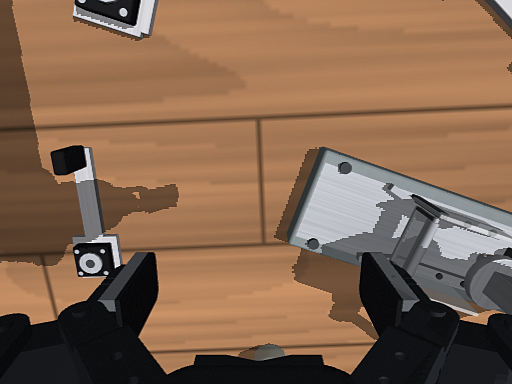

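```bash
python3 - <<'E'
from h import *
c=load('w2'); crop(c,'w2c',270,512,135,305,3)
E
```

```text
(no output)
```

View pics/w2c.png

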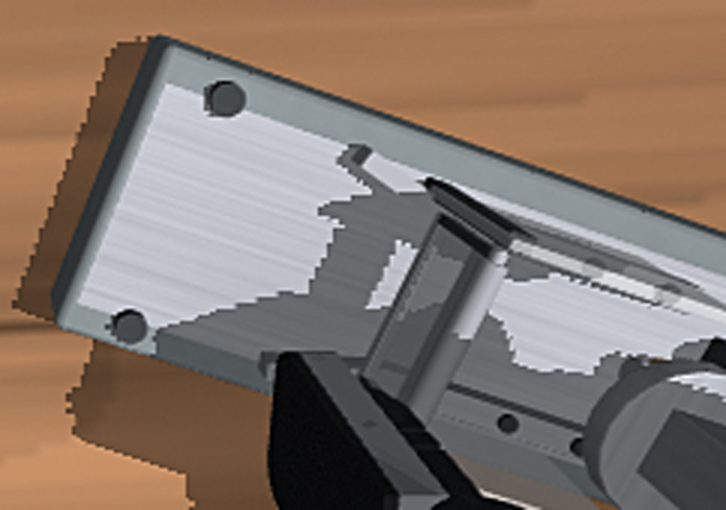

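```bash
python3 - <<'E'
from h import *
np.set_printoptions(precision=4,suppress=True)
c=load('w2')
def P(x,y,z): return cp(c,270,135,3,x,y,z)[:2]
def ang(a,b): d=b-a; return np.degrees(np.arctan2(d[1],d[0]))
def pr(n,a,b): print(n,a,b,'mid',(a+b)/2,'len %.4f'%np.hypot(*(a-b)),'feed ang %.2f'%(ang(a,b)+90))
pr('bolts',P(228,98,.038),P(130,326,.038))
pr('inset front',P(168,86,.036),P(78,303,.036))
pr('top front',P(168,42,.036),P(66,325,.036))
pr('cheek tips',P(346,158,.048),P(262,364,.048))
a=P(230,60,.036);b=P(700,230,.036);print('long edge ang',ang(P(172,42,.036),P(726,236,.036)))
print('inset left edge', ang(P(168,86,.036),P(310,130,.036)))
# dark outer bench-level / edge detection line fits along long edge by colour
im=c['pixels'].astype(int); hsv=cv2.cvtColor(c['pixels'],cv2.COLOR_RGB2HSV)
pts=[]
for u in range(345,505,4):
    col=hsv[140:240,u,1]; 
    v=np.where(col<60)[0]
    if len(v): pts.append(onz(c,u,140+v[0]-.5,.036)[:2]); 
pts=np.array(pts); p=np.polyfit(pts[:,1],pts[:,0],1); print('outer long edge',90-np.degrees(np.arctan(p[0])),len(pts),'res',np.std(pts[:,0]-np.polyval(p,pts[:,1])))
E
```

```text
bolts [0.4778 0.029 ] [ 0.575  -0.0101] mid [0.5264 0.0094] len 0.1047 feed ang 68.09
inset front [0.4723 0.0054] [ 0.5642 -0.0319] mid [ 0.5183 -0.0132] len 0.0992 feed ang 67.94
top front [0.4546 0.0052] [ 0.5742 -0.0371] mid [ 0.5144 -0.016 ] len 0.1268 feed ang 70.49
cheek tips [0.502  0.0738] [0.5903 0.0438] mid [0.5461 0.0588] len 0.0933 feed ang 71.24
long edge ang 68.44120429606755
inset left edge 70.25638625874032
outer long edge 68.30912376319071 40 res 0.0007689306346524836
```

```bash
python3 -c "
from h import *
goto([.4543,-.3008,.10],178.88)"
```

```text
t 3.47 tcp [ 0.4614 -0.078   0.276 ] x [0.049 0.999 0.001] y [ 0.001  0.001 -1.   ] z [-0.999  0.049 -0.001] zaz 177.21 F [-0.45 -0.21  0.95] w 0.0851 q [-0.69 -0.01  0.79  1.69  0.01  1.46  1.62]
shift tool cm [-22.31  17.58  -0.36]
turn rad -0.0291
```

Request:
apply_moves(targets=[[[-3.7, 1.0, 0], -0.03, 1], [[-3.7, 1.5, 0], 0, 1], [[-3.7, 1.5, 0], 0, 1], [[-3.7, 1.5, 0], 0, 1], [[-3.7, 1.5, 0], 0, 1], [[-3.7, 1.5, -0.3], 0, 1], [[0, 3.0, 0], 0, 1], [[0, 3.0, 0], 0, 1]])

```text
clock: 4.13
tcp_pos: [0.4564, -0.3069, 0.1304]
orientation: [0.509, 0.492, -0.493, -0.506]
wrist_force: [1.2, 1.1, -0.7]
gripper_width: 0.0852
```

Request:
apply_moves(targets=[[[0, 3.0, 0], 0, 1], [[0, 0, 0], 0, 1], [[0, 0, 0], 0, 1]])

```text
clock: 4.38
tcp_pos: [0.4567, -0.302, 0.1001]
orientation: [-0.505, -0.493, 0.494, 0.507]
wrist_force: [-0.5, -0.1, 1.8]
gripper_width: 0.0854
```

```bash
python3 -c "
from h import *
snap('wrist','w3')
goto([.4543,-.3008,.020],178.88)"
```

```text
t 4.43 tcp [ 0.4578 -0.3026  0.1016] x [ 0.024  1.    -0.001] y [ 0.    -0.001 -1.   ] z [-1.     0.024 -0.   ] zaz 178.63 F [0.36 0.2  1.37] w 0.0855 q [-0.2   0.42  0.93  1.76 -0.36  1.15  2.38]
shift tool cm [0.18 8.16 0.36]
turn rad -0.0044
```

View pics/w3.png

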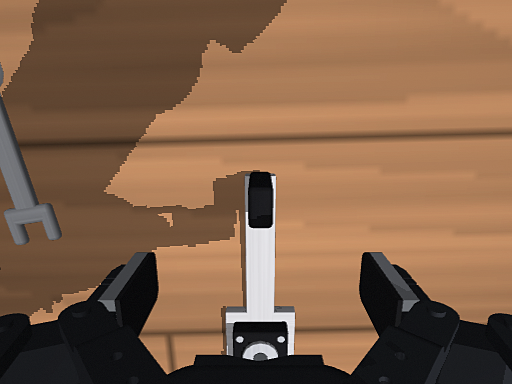

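Request:
apply_moves(targets=[[[0.1, 2.0, 0.3], -0.004, 1], [[0, 2.0, 0], 0, 1], [[0, 2.0, 0], 0, 1], [[0, 1.4, 0], 0, 1], [[0, 0.7, 0], 0, 1], [[0, 0, 0], 0, 1], [[0, 0, 0], 0, 1], [[0, 0, 0], 0, 1]])

```text
clock: 5.1
tcp_pos: [0.456, -0.3014, 0.0211]
orientation: [0.505, 0.496, -0.495, -0.504]
wrist_force: [0.9, -0.1, 0.2]
gripper_width: 0.0855
```

```bash
python3 -c "
from h import *
snap('wrist','w4')
goto([.4543,-.3008,.020],178.88)"
```

```text
t 5.15 tcp [ 0.4559 -0.3013  0.0209] x [ 0.019  1.    -0.001] y [ 0.002 -0.001 -1.   ] z [-1.     0.019 -0.002] zaz 178.92 F [-0.06  0.83 -0.24] w 0.0856 q [-0.14  0.51  0.85  1.84 -0.46  0.99  2.46]
shift tool cm [0.04 0.09 0.16]
turn rad 0.0006
```

View pics/w4.png

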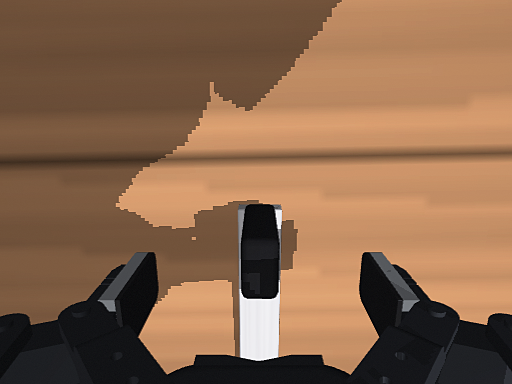

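```bash
python3 -c "
from h import *
c=load('w4')
for p in [(.4683,-.3008,.06),(.4403,-.3008,.06),(.4403,-.3008,.01),(.4559,-.3013,.04)]: print(proj(c,p))"
```

```text
[259.54595896 302.09047511]
[258.29139743 240.91314354]
[258.33109497 202.915954  ]
[257.87125413 254.17132996]
```

Request:
apply_moves(targets=[[[0, 0.1, 0.1], 0, 0.5], [[0, 0, 0], 0, 0], [[0, 0, 0], 0, 0], [[0, 0, 0], 0, 0], [[0, 0, 0], 0, 0], [[0, 0, 0], 0, 0], [[0, 0, 0], 0, 0], [[0, 0, 0], 0, 0]])

```text
clock: 5.82
tcp_pos: [0.4539, -0.3008, 0.0185]
orientation: [-0.505, -0.495, 0.495, 0.505]
wrist_force: [-0.1, -0.9, 3.6]
gripper_width: 0.0147
```

Request:
apply_moves(targets=[[[0, 0, 0], 0, 0], [[0, -0.3, 0], 0, 0], [[0, -0.6, 0], 0, 0], [[0, -0.8, 0], 0, 0], [[0, -0.8, 0], 0, 0], [[0, -0.8, 0], 0, 0], [[0, -0.8, 0], 0, 0], [[0, 0, 0], 0, 0]])

```text
clock: 6.48
tcp_pos: [0.4548, -0.3013, 0.0613]
orientation: [0.506, 0.496, -0.495, -0.504]
wrist_force: [-0.4, -0.7, -3.1]
gripper_width: 0.0148
```

```bash
python3 -c "
from h import *
snap('wrist','w5');c=snap('scene','s5');st();crop(c,'s5c',150,310,150,310,4)"
```

```text
t 6.58 tcp [ 0.4542 -0.3006  0.0597] x [0.019 1.    0.   ] y [ 0.001  0.    -1.   ] z [-1.     0.019 -0.001] zaz 178.92 F [ 0.3  -0.19 -4.04] w 0.0147 q [-0.18  0.46  0.9   1.81 -0.41  1.06  2.42]
```

View pics/w5.png

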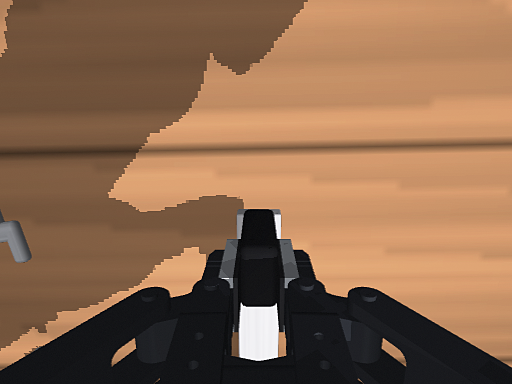

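View pics/s5c.png

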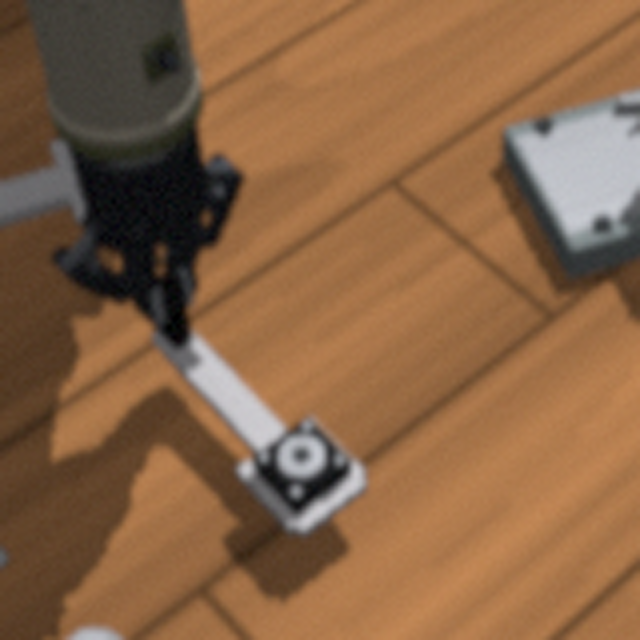

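```bash
python3 -c "
from h import *
c=load('s5')
for z in (.0714,.065,.06): print(cp(c,150,150,4,301,457,z))
u=np.array([.3697,.929]);b=np.array([.5264,.0094])
for x in (-372,-352,-332,-150): print(x,b+u*(x+168)/1000)
"
```

```text
[ 0.5947123  -0.30446405  0.0714    ]
[ 0.59140713 -0.30223073  0.065     ]
[ 0.58882497 -0.30048594  0.06      ]
-372 [ 0.4509812 -0.180116 ]
-352 [ 0.4583752 -0.161536 ]
-332 [ 0.4657692 -0.142956 ]
-150 [0.5330546 0.026122 ]
```

Request:
apply_moves(targets=[[[0.8, -1.2, -0.1], 0, 0], [[1.8, -1.0, -0.2], 0, 0], [[2.6, -0.2, -0.2], 0, 0], [[2.6, 0, -0.3], 0, 0], [[2.6, 0, -0.3], 0, 0], [[2.6, 0, -0.3], 0, 0], [[2.6, 0, -0.3], 0, 0], [[2.0, 0, -0.2], 0, 0]])

```text
clock: 7.25
tcp_pos: [0.476, -0.1224, 0.0828]
orientation: [-0.504, -0.496, 0.496, 0.505]
wrist_force: [0.1, -1.2, -3.7]
gripper_width: 0.0148
```

Request:
apply_moves(targets=[[[0.4, 0, 0], -0.04, 0], [[0, 0, 0], -0.08, 0], [[0, 0, 0], -0.1, 0], [[0, 0, 0], -0.1, 0], [[0, 0, 0], -0.1, 0], [[0, 0, 0], -0.1, 0], [[0, 0, 0], -0.1, 0], [[0, 0, 0], -0.06, 0]])

```text
clock: 7.92
tcp_pos: [0.4758, -0.1209, 0.0829]
orientation: [-0.309, -0.636, 0.636, 0.309]
wrist_force: [-0.2, 0.3, -3.0]
gripper_width: 0.0145
```

```bash
python3 -c "
from h import *
goto([.4739,-.1225,.0835],248.3)"
```

```text
t 7.92 tcp [ 0.4758 -0.1209  0.0829] x [-0.618  0.786  0.001] y [-0.001  0.001 -1.   ] z [-0.786 -0.618  0.001] zaz -141.82 F [-0.24  0.25 -2.96] w 0.0145 q [-0.51  0.26  0.8   1.92 -0.21  1.05  2.62]
shift tool cm [-0.01 -0.06  0.25]
turn rad -0.5257
```

Request:
apply_moves(targets=[[[0, 0, 0], -0.06, 0], [[0, 0, 0], -0.08, 0], [[0, 0, 0], -0.08, 0], [[0, 0, 0], -0.05, 0]])

```text
clock: 8.25
tcp_pos: [0.4758, -0.121, 0.0828]
orientation: [0.221, 0.672, -0.672, -0.221]
wrist_force: [-0.1, 0.4, -3.7]
gripper_width: 0.0146
```

```bash
python3 -c "
from h import *
goto([.4739,-.1225,.0835],248.3)"
```

```text
t 8.25 tcp [ 0.4758 -0.121   0.0828] x [-0.805  0.594  0.001] y [-0.001  0.    -1.   ] z [-0.594 -0.805  0.   ] zaz -126.42 F [-0.11  0.41 -3.68] w 0.0146 q [-0.47  0.25  0.75  1.92 -0.19  1.05  2.87]
shift tool cm [ 0.07 -0.06  0.24]
turn rad -0.2569
```

Request:
apply_moves(targets=[[[0.3, 0, -0.9], -0.03, 0], [[0.3, 0, -1.0], -0.04, 0], [[0, 0, 0], -0.04, 0], [[0, 0, 0], -0.04, 0], [[0, 0, 0], 0, 0], [[0, 0, 0], 0, 0]])

```text
clock: 8.75
tcp_pos: [0.4827, -0.1011, 0.0832]
orientation: [0.171, 0.686, -0.686, -0.172]
wrist_force: [-0.6, -0.6, -2.8]
gripper_width: 0.0147
```

```bash
cat >> h.py <<'E'
FA=68.3; B0=np.array([.5264,.0094])
def press(p,fa=None):
    a=np.radians(fa or FA); u=np.array([np.cos(a),np.sin(a)]); n=np.array([-u[1],u[0]]); d=np.array(p[:2])-B0
    return np.array([d@u-.168,d@n])*1000
def pw(x,y):
    a=np.radians(FA); u=np.array([np.cos(a),np.sin(a)]); n=np.array([-u[1],u[0]]); return B0+u*(x/1000+.168)+n*y/1000
def gp(x,y,z):
    p=pw(x,y); goto([p[0],p[1],z],180+FA); print('press xy now',press(ctrl.sense()['tcp_pos']))
E
python3 -c "
from h import *
gp(-285,0,.0835)"
```

```text
t 8.75 tcp [ 0.4827 -0.1011  0.0832] x [-0.882  0.471  0.001] y [-0.     0.001 -1.   ] z [-0.471 -0.882 -0.   ] zaz -118.07 F [-0.64 -0.57 -2.77] w 0.0147 q [-0.47  0.24  0.7   1.92 -0.18  1.05  2.96]
shift tool cm [ 0.05 -0.03 -0.18]
turn rad -0.1111
press xy now [-2.86825006e+02 -2.71391208e-01]
```

Request:
apply_moves(targets=[[[0, 0, 0], -0.04, 0], [[0, 0, 0], -0.03, 0], [[0, 0, 0], -0.03, 0], [[0, 0, 0], 0, 0], [[0, 0, 0], 0, 0], [[0, 0, 0], 0, 0]])

```text
clock: 9.25
tcp_pos: [0.4825, -0.1023, 0.0833]
orientation: [0.138, 0.694, -0.693, -0.138]
wrist_force: [0.4, -0.2, -2.8]
gripper_width: 0.0148
```

```bash
python3 -c "
from h import *
gp(-285,0,.0835)"
```

```text
t 9.25 tcp [ 0.4825 -0.1023  0.0833] x [-0.924  0.382  0.   ] y [-0.     0.001 -1.   ] z [-0.382 -0.924 -0.   ] zaz -112.47 F [ 0.42 -0.15 -2.84] w 0.0148 q [-0.29  0.22  0.5   1.91 -0.12  1.04  3.  ]
shift tool cm [ 0.05 -0.02 -0.3 ]
turn rad -0.0134
press xy now [-288.00277745   -0.50496357]
```

Request:
apply_moves(targets=[[[0.05, 0.5, 0], -0.013, 0], [[0, 0.8, 0], 0, 0], [[0, 0.8, 0], 0, 0], [[0, 0.4, 0], 0, 0], [[0, 0.2, 0], 0, 0], [[0, 0, 0], 0, 0], [[0, 0, 0], 0, 0]])

```text
clock: 9.83
tcp_pos: [0.482, -0.1019, 0.0563]
orientation: [0.132, 0.695, -0.694, -0.133]
wrist_force: [1.3, -0.8, -4.2]
gripper_width: 0.0147
```

```bash
python3 -c "
from h import *
gp(-285,0,.055)
c=snap('scene','s6');crop(c,'s6c',250,400,100,240,5)
c=snap('top','t6');crop(c,'t6c',150,280,130,250,5)"
```

```text
t 9.83 tcp [ 0.482  -0.1019  0.0563] x [-0.93   0.368  0.001] y [-0.001  0.    -1.   ] z [-0.368 -0.93  -0.   ] zaz -111.61 F [ 1.26 -0.75 -4.16] w 0.0147 q [-0.19  0.25  0.38  1.93 -0.11  0.98  3.01]
shift tool cm [-0.01  0.13 -0.28]
turn rad 0.0016
press xy now [-2.87832725e+02  5.11851432e-02]
```

View pics/s6c.png

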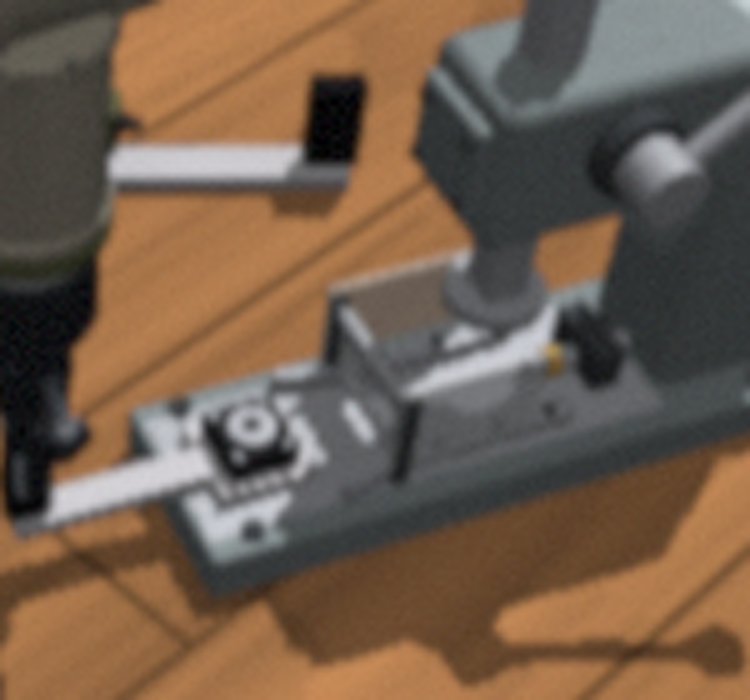

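View pics/t6c.png

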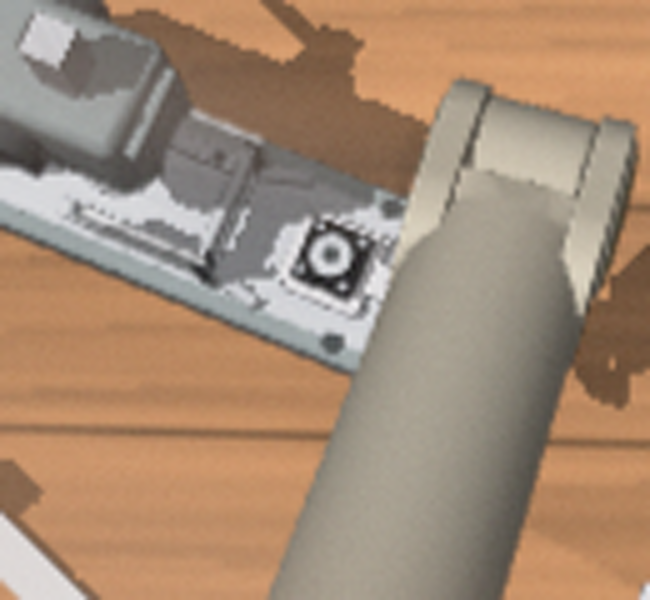

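```bash
python3 - <<'E'
from h import *
np.set_printoptions(precision=4,suppress=True)
c=load('t6')
P=lambda x,y,z: cp(c,150,130,5,x,y,z)[:2]
b=P(390,206,.038),P(333,343,.038); m=(b[0]+b[1])/2; d=P(332,254,.0672)
print('bolts',b,'mid',m,press(m),'ang',np.degrees(np.arctan2(*(b[1]-b[0])[::-1]))-90,'die',d,press(d),'tcp->die expected',press(ctrl.sense()['tcp_pos'])+[140,0])
s=load('s6'); Q=lambda x,y,z: cp(s,250,100,5,x,y,z)[:2]
b=Q(181,407,.038),Q(252,529,.038); m=(b[0]+b[1])/2; d=Q(250,427,.0672)
print('scene mid',m,press(m),'len',np.hypot(*(b[0]-b[1])),'die',press(d)); print(ctrl.sense()['joints'][6])
E
```

```text
bolts (array([ 0.5755, -0.0103]), array([0.476 , 0.0259])) mid [0.5258 0.0078] [-169.6882    0.011 ] ang 70.01154776111275 die [0.533  0.0267] [-149.4912    0.2978] tcp->die expected [-147.755    -0.2035]
scene mid [0.5253 0.0093] [-168.5294    0.9797] len 0.10274271217022925 die [-149.7155   -1.1998]
3.007573706512921
```

Request:
apply_moves(targets=[[[0, 0.05, -0.3], 0, 0], [[0, 0.05, -0.4], 0, 0], [[0, 0, -0.4], 0, 0], [[0, 0, -0.4], 0, 0], [[0, 0, 0], 0, 0]])

```text
clock: 10.35
tcp_pos: [0.4881, -0.0865, 0.0554]
orientation: [0.132, 0.695, -0.694, -0.132]
wrist_force: [0.1, 0.0, -2.8]
gripper_width: 0.0146
```

```bash
python3 -c "
from h import *
gp(-270,0,.0545);print(ctrl.sense()['joints'][6],ctrl.sense()['torque'])"
```

```text
t 10.35 tcp [ 0.4881 -0.0865  0.0554] x [-0.93   0.366  0.   ] y [-0.     0.001 -1.   ] z [-0.366 -0.93  -0.001] zaz -111.49 F [ 0.06  0.   -2.78] w 0.0146 q [-0.21  0.25  0.37  1.93 -0.11  0.98  2.98]
shift tool cm [-0.02  0.09 -0.13]
turn rad 0.0036
press xy now [-2.71290940e+02  1.54250593e-01]
2.9771102738798323 [-0.2443524   0.07049189  0.04868797]
```

Request:
apply_moves(targets=[[[0, 0.05, -0.4], 0, 0], [[0, 0.05, -0.5], 0, 0], [[0, 0, -0.5], 0, 0], [[0, 0, -0.5], 0, 0], [[0, 0, -0.5], 0, 0], [[0, 0, -0.4], 0, 0], [[0, 0, 0], 0, 0]])

```text
clock: 10.93
tcp_pos: [0.4985, -0.0605, 0.0544]
orientation: [0.132, 0.695, -0.694, -0.132]
wrist_force: [0.8, 1.9, -1.1]
gripper_width: 0.0148
```

```bash
python3 -c "
from h import *
gp(-245,0,.0545);print(ctrl.sense()['joints'][6],ctrl.sense()['torque'])
c=snap('scene','s7');crop(c,'s7c',250,400,100,240,5)
c=snap('top','t7');crop(c,'t7c',150,280,130,250,5)"
```

```text
t 10.93 tcp [ 0.4985 -0.0605  0.0544] x [-0.93   0.367  0.   ] y [ 0.     0.001 -1.   ] z [-0.367 -0.93  -0.001] zaz -111.51 F [ 0.82  1.91 -1.09] w 0.0148 q [-0.25  0.27  0.36  1.91 -0.11  0.98  2.92]
shift tool cm [-0.01 -0.01  0.17]
turn rad 0.0034
press xy now [-2.43298254e+02  1.10145922e-01]
2.9226993228249 [ 0.17147969 -0.05517488 -0.00393927]
```

View pics/s7c.png

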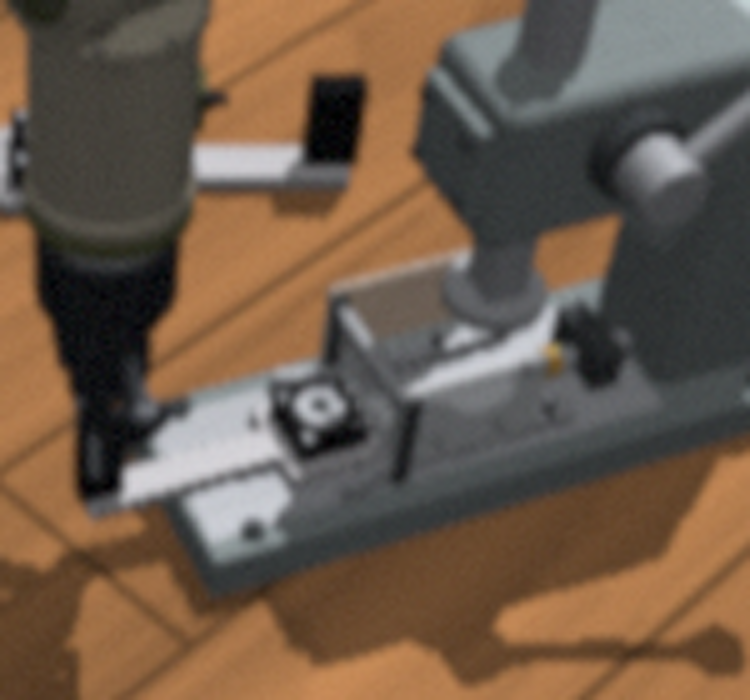

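View pics/t7c.png

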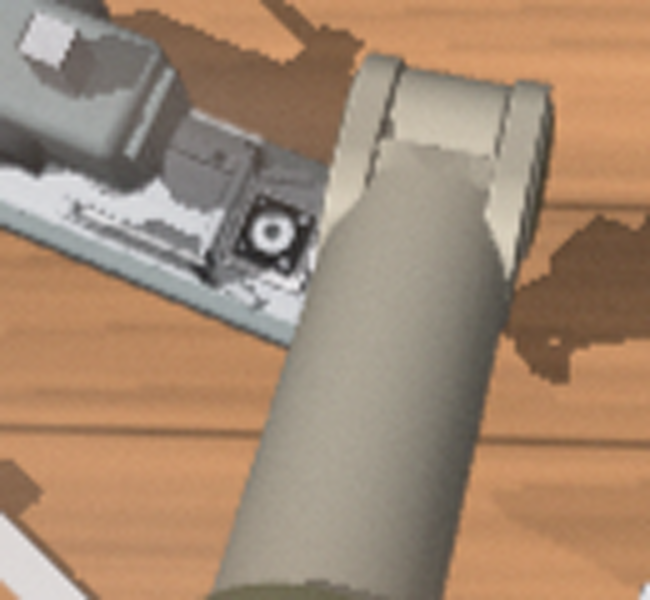

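```bash
cat >> h.py <<'E'
def ff():
    s=ctrl.sense(); a=np.radians(FA); u=np.array([np.cos(a),np.sin(a)]); n=np.array([-u[1],u[0]]); F=s['wrist_force']
    r=R.from_quat(s['orientation']).as_matrix()
    print('t %.2f press'%s['clock'],np.round(press(s['tcp_pos']),2),'z %.4f'%s['tcp_pos'][2],'Ffeed %.2f Flat %.2f Fz %.2f'%(F[:2]@u,F[:2]@n,F[2]),'T',np.round(s['torque'],2),'zaz %.2f'%np.degrees(np.arctan2(r[1,2],r[0,2])),'w %.4f'%s['gripper_width'],'q7 %.3f'%s['joints'][6])
E
```

Request:
apply_moves(targets=[[[0, 0, -0.3], 0, 0], [[0, 0, -0.3], 0, 0], [[0, 0, -0.3], 0, 0]])

```text
clock: 11.28
tcp_pos: [0.5012, -0.054, 0.0544]
orientation: [-0.133, -0.694, 0.695, 0.133]
wrist_force: [-0.7, -4.8, 1.1]
gripper_width: 0.0154
```

```bash
python3 -c "
from h import *
ff()"
```

```text
t 11.28 press [-236.21    0.  ] z 0.0544 Ffeed -4.75 Flat -1.17 Fz 1.13 T [-0.95  0.49  0.04] zaz -111.64 w 0.0154 q7 2.906
```

Request:
apply_moves(targets=[[[0, 0, -0.3], 0, 0], [[0, 0, -0.3], 0, 0], [[0, 0, -0.3], 0, 0]])

```text
clock: 11.53
tcp_pos: [0.5044, -0.0459, 0.0544]
orientation: [-0.133, -0.694, 0.695, 0.133]
wrist_force: [-1.6, -4.7, 2.7]
gripper_width: 0.015
```

```bash
python3 -c "
from h import *
ff()"
```

```text
t 11.53 press [-2.2753e+02 -2.0000e-02] z 0.0544 Ffeed -4.92 Flat -0.26 Fz 2.65 T [-1.15  0.53  0.05] zaz -111.65 w 0.0150 q7 2.889
```

Request:
apply_moves(targets=[[[0, 0, -0.3], 0, 0], [[0, 0, -0.3], 0, 0], [[0, 0, -0.3], 0, 0], [[0, 0, -0.3], 0, 0]])

```text
clock: 11.87
tcp_pos: [0.5087, -0.0354, 0.0544]
orientation: [-0.133, -0.694, 0.695, 0.133]
wrist_force: [-3.2, -7.0, 2.0]
gripper_width: 0.0149
```

```bash
python3 -c "
from h import *
ff()
c=snap('scene','s8');crop(c,'s8c',250,400,100,240,5)"
```

```text
t 11.87 press [-2.1615e+02 -8.0000e-02] z 0.0544 Ffeed -7.68 Flat 0.36 Fz 2.01 T [-1.44  0.61  0.  ] zaz -111.68 w 0.0149 q7 2.866
```

View pics/s8c.png

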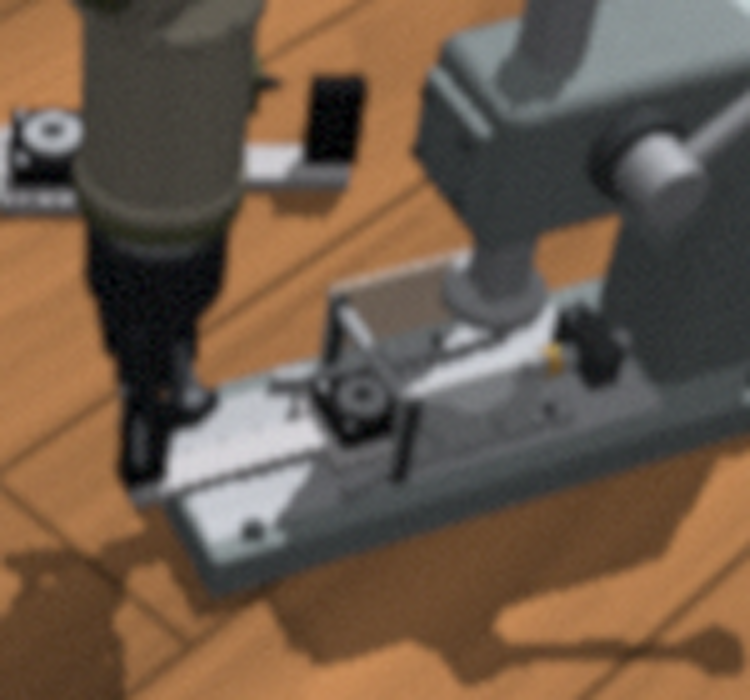

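Request:
apply_moves(targets=[[[0, 0, -0.3], 0, 0], [[0, 0, -0.3], 0, 0], [[0, 0, -0.3], 0, 0], [[0, 0, -0.3], 0, 0]])

```text
clock: 12.25
tcp_pos: [0.513, -0.0245, 0.0544]
orientation: [-0.133, -0.694, 0.695, 0.133]
wrist_force: [-2.8, -7.8, 3.0]
gripper_width: 0.0144
```

```bash
python3 -c "
from h import *
ff()"
```

```text
t 12.25 press [-2.0446e+02 -1.2000e-01] z 0.0544 Ffeed -8.33 Flat -0.26 Fz 3.03 T [-1.6   0.66  0.01] zaz -111.71 w 0.0144 q7 2.845
```

Request:
apply_moves(targets=[[[0, 0, -0.3], 0, 0], [[0, 0, -0.3], 0, 0], [[0, 0, -0.3], 0, 0], [[0, 0, -0.3], 0, 0]])

```text
clock: 12.58
tcp_pos: [0.5174, -0.0136, 0.0544]
orientation: [-0.133, -0.694, 0.695, 0.133]
wrist_force: [-2.1, -6.1, 2.0]
gripper_width: 0.0145
```

```bash
python3 -c "
from h import *
ff()"
```

```text
t 12.58 press [-1.927e+02 -1.200e-01] z 0.0544 Ffeed -6.41 Flat -0.29 Fz 2.01 T [-1.28  0.55  0.02] zaz -111.72 w 0.0145 q7 2.823
```

Request:
apply_moves(targets=[[[0, 0, -0.3], 0, 0], [[0, 0, -0.3], 0, 0], [[0, 0, -0.3], 0, 0], [[0, 0, -0.3], 0, 0], [[0, 0, -0.3], 0, 0], [[0, 0, -0.3], 0, 0]])

```text
clock: 13.08
tcp_pos: [0.5242, 0.0036, 0.0544]
orientation: [-0.133, -0.694, 0.695, 0.133]
wrist_force: [-2.4, -6.2, 2.8]
gripper_width: 0.0147
```

```bash
python3 -c "
from h import *
ff()
c=snap('scene','s9');crop(c,'s9c',250,400,100,240,5)"
```

```text
t 13.08 press [-1.7424e+02 -7.0000e-02] z 0.0544 Ffeed -6.65 Flat -0.05 Fz 2.78 T [-1.44  0.57  0.01] zaz -111.70 w 0.0147 q7 2.792
```

View pics/s9c.png

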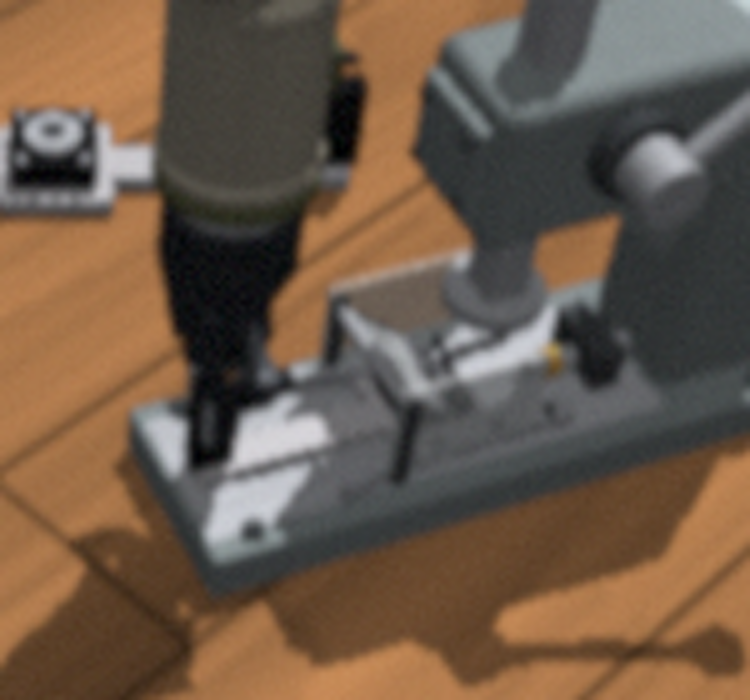

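Request:
apply_moves(targets=[[[0, 0, -0.25], 0, 0], [[0, 0, -0.25], 0, 0], [[0, 0, -0.25], 0, 0], [[0, 0, -0.25], 0, 0], [[0, 0, -0.2], 0, 0], [[0, 0, -0.15], 0, 0]])

```text
clock: 13.63
tcp_pos: [0.5292, 0.0164, 0.0544]
orientation: [-0.133, -0.694, 0.695, 0.133]
wrist_force: [-3.3, -6.4, 3.7]
gripper_width: 0.0148
```

```bash
python3 -c "
from h import *
ff()"
```

```text
t 13.63 press [-1.6048e+02  1.0000e-02] z 0.0544 Ffeed -7.20 Flat 0.74 Fz 3.72 T [-1.44  0.6   0.07] zaz -111.67 w 0.0148 q7 2.769
```

Request:
apply_moves(targets=[[[0, 0, -0.1], 0, 0], [[0, 0, -0.1], 0, 0], [[0, 0, -0.1], 0, 0], [[0, 0, 0], 0, 0]])

```text
clock: 13.97
tcp_pos: [0.5307, 0.021, 0.0544]
orientation: [0.132, 0.695, -0.694, -0.132]
wrist_force: [-0.5, -1.2, 1.7]
gripper_width: 0.0147
```

```bash
python3 -c "
from h import *
ff()"
```

```text
t 13.97 press [-155.67    0.28] z 0.0544 Ffeed -1.26 Flat 0.02 Fz 1.69 T [-0.3   0.08  0.02] zaz -111.57 w 0.0147 q7 2.764
```

Request:
apply_moves(targets=[[[0, 0, -0.1], 0, 0], [[0, 0, -0.1], 0, 0], [[0, 0, -0.1], 0, 0]])

```text
clock: 14.22
tcp_pos: [0.5316, 0.0232, 0.0544]
orientation: [0.132, 0.695, -0.694, -0.133]
wrist_force: [-1.7, -1.8, 3.3]
gripper_width: 0.0147
```

```bash
python3 -c "
from h import *
ff()"
```

```text
t 14.22 press [-153.24    0.31] z 0.0544 Ffeed -2.31 Flat 0.94 Fz 3.34 T [-0.62  0.29  0.03] zaz -111.60 w 0.0147 q7 2.759
```

Request:
apply_moves(targets=[[[0, 0, -0.1], 0, 0], [[0, 0, -0.1], 0, 0]])

```text
clock: 14.38
tcp_pos: [0.5324, 0.0251, 0.0544]
orientation: [0.132, 0.695, -0.694, -0.133]
wrist_force: [-2.3, -2.9, 2.8]
gripper_width: 0.0148
```

```bash
python3 -c "
from h import *
ff()"
```

```text
t 14.38 press [-151.25    0.25] z 0.0544 Ffeed -3.50 Flat 1.04 Fz 2.80 T [-0.63  0.3   0.07] zaz -111.60 w 0.0148 q7 2.756
```

Request:
apply_moves(targets=[[[0, 0, -0.1], 0, 0], [[0, 0, -0.1], 0, 0]])

```text
clock: 14.55
tcp_pos: [0.5331, 0.0269, 0.0544]
orientation: [0.132, 0.695, -0.694, -0.133]
wrist_force: [-1.6, -3.4, 3.5]
gripper_width: 0.0146
```

```bash
python3 -c "
from h import *
ff()
c=snap('scene','s10');crop(c,'s10c',270,400,110,230,6)"
```

```text
t 14.55 press [-149.25    0.27] z 0.0544 Ffeed -3.75 Flat 0.18 Fz 3.51 T [-0.72  0.35  0.02] zaz -111.60 w 0.0146 q7 2.753
```

View pics/s10c.png

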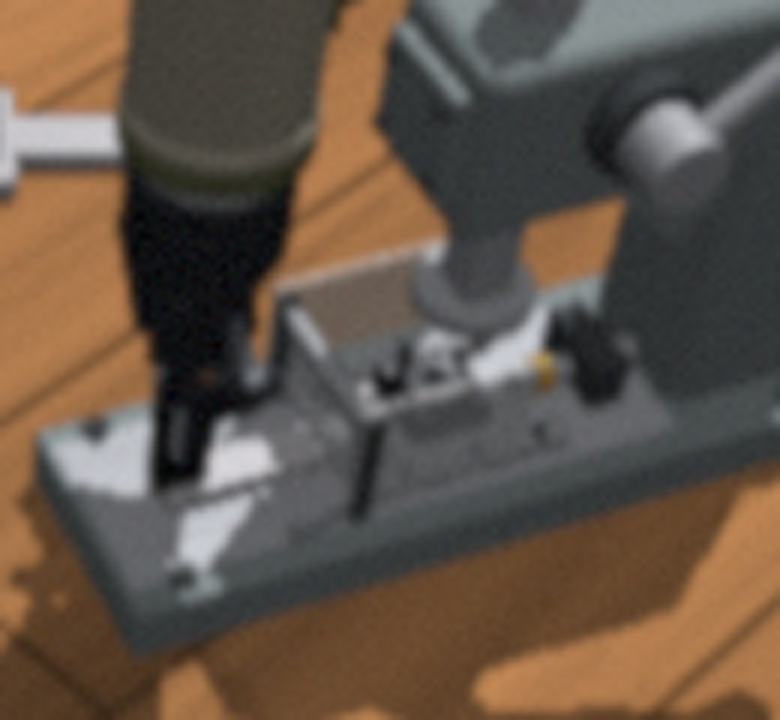

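Request:
apply_moves(targets=[[[0, 0, -0.1], 0, 0], [[0, 0, -0.1], 0, 0]])

```text
clock: 14.77
tcp_pos: [0.5338, 0.0287, 0.0544]
orientation: [0.132, 0.695, -0.694, -0.133]
wrist_force: [-1.5, -3.2, 4.0]
gripper_width: 0.0147
```

```bash
python3 -c "
from h import *
ff()"
```

```text
t 14.77 press [-147.33    0.26] z 0.0544 Ffeed -3.52 Flat 0.21 Fz 4.03 T [-0.74  0.33  0.08] zaz -111.61 w 0.0147 q7 2.750
```

Request:
apply_moves(targets=[[[0, 0, -0.1], 0, 0], [[0, 0, -0.1], 0, 0]])

```text
clock: 14.93
tcp_pos: [0.5346, 0.0306, 0.0544]
orientation: [0.132, 0.695, -0.694, -0.133]
wrist_force: [-1.5, -3.2, 3.5]
gripper_width: 0.0143
```

```bash
python3 -c "
from h import *
ff()"
```

```text
t 14.93 press [-145.26    0.23] z 0.0544 Ffeed -3.48 Flat 0.22 Fz 3.50 T [-0.76  0.34  0.06] zaz -111.60 w 0.0143 q7 2.746
```

Request:
apply_moves(targets=[[[0, 0, -0.1], 0, 0], [[0, 0, -0.1], 0, 0]])

```text
clock: 15.1
tcp_pos: [0.5353, 0.0325, 0.0544]
orientation: [0.132, 0.695, -0.694, -0.133]
wrist_force: [-2.2, -4.0, 5.0]
gripper_width: 0.0148
```

```bash
python3 -c "
from h import *
ff()"
```

```text
t 15.10 press [-143.26    0.23] z 0.0544 Ffeed -4.56 Flat 0.51 Fz 5.05 T [-0.78  0.32  0.05] zaz -111.60 w 0.0148 q7 2.743
```

Request:
apply_moves(targets=[[[0, -0.02, -0.1], 0, 0], [[0, 0, -0.1], 0, 0]])

```text
clock: 15.27
tcp_pos: [0.5359, 0.0347, 0.0544]
orientation: [0.132, 0.695, -0.694, -0.133]
wrist_force: [-1.4, -2.6, 2.9]
gripper_width: 0.0147
```

```bash
python3 -c "
from h import *
ff()"
```

```text
t 15.27 press [-141.01    0.5 ] z 0.0544 Ffeed -2.95 Flat 0.31 Fz 2.88 T [-0.66  0.25 -0.01] zaz -111.58 w 0.0147 q7 2.740
```

Request:
apply_moves(targets=[[[0, 0, -0.1], 0, 0], [[0, 0, -0.1], 0, 0]])

```text
clock: 15.43
tcp_pos: [0.5366, 0.0364, 0.0544]
orientation: [0.132, 0.695, -0.694, -0.133]
wrist_force: [-1.3, -4.0, 2.8]
gripper_width: 0.0144
```

```bash
python3 -c "
from h import *
ff()"
```

```text
t 15.43 press [-139.11    0.49] z 0.0544 Ffeed -4.19 Flat -0.29 Fz 2.75 T [-0.63  0.25 -0.01] zaz -111.59 w 0.0144 q7 2.736
```

Request:
apply_moves(targets=[[[0, 0, -0.1], 0, 0], [[0, 0, -0.1], 0, 0]])

```text
clock: 15.6
tcp_pos: [0.5374, 0.0383, 0.0545]
orientation: [0.132, 0.695, -0.694, -0.133]
wrist_force: [-0.8, -2.7, 1.7]
gripper_width: 0.0151
```

```bash
python3 -c "
from h import *
ff()"
```

```text
t 15.60 press [-137.07    0.51] z 0.0545 Ffeed -2.86 Flat -0.23 Fz 1.73 T [-0.57  0.2   0.02] zaz -111.58 w 0.0151 q7 2.733
```

Request:
apply_moves(targets=[[[0, 0, -0.1], 0, 0], [[0, 0, -0.05], 0, 0]])

```text
clock: 15.77
tcp_pos: [0.538, 0.0398, 0.0544]
orientation: [0.132, 0.695, -0.694, -0.133]
wrist_force: [-1.1, -2.5, 2.3]
gripper_width: 0.0147
```

```bash
python3 -c "
from h import *
ff()"
```

```text
t 15.77 press [-135.49    0.5 ] z 0.0544 Ffeed -2.72 Flat 0.12 Fz 2.26 T [-0.53  0.21 -0.02] zaz -111.58 w 0.0147 q7 2.731
```

Request:
apply_moves(targets=[[[0, 0, -0.1], 0, 0], [[0, 0, -0.05], 0, 0]])

```text
clock: 15.93
tcp_pos: [0.5382, 0.0403, 0.0545]
orientation: [-0.132, -0.694, 0.695, 0.133]
wrist_force: [-3.3, -5.5, 3.6]
gripper_width: 0.0147
```

```bash
python3 -c "
from h import *
ff()"
```

```text
t 15.93 press [-134.93    0.49] z 0.0545 Ffeed -6.30 Flat 1.02 Fz 3.55 T [-1.12  0.71 -0.  ] zaz -111.62 w 0.0147 q7 2.728
```

Request:
apply_moves(targets=[[[0, 0, -0.1], 0, 0], [[0, 0, -0.05], 0, 0]])

```text
clock: 16.1
tcp_pos: [0.5381, 0.0403, 0.0544]
orientation: [-0.132, -0.694, 0.695, 0.134]
wrist_force: [-6.1, -9.4, 6.7]
gripper_width: 0.0148
```

```bash
python3 -c "
from h import *
ff()
c=snap('scene','s11');crop(c,'s11c',300,400,130,200,8)"
```

```text
t 16.10 press [-134.98    0.5 ] z 0.0544 Ffeed -11.01 Flat 2.19 Fz 6.74 T [-1.84  1.26  0.06] zaz -111.68 w 0.0148 q7 2.726
```

View pics/s11c.png

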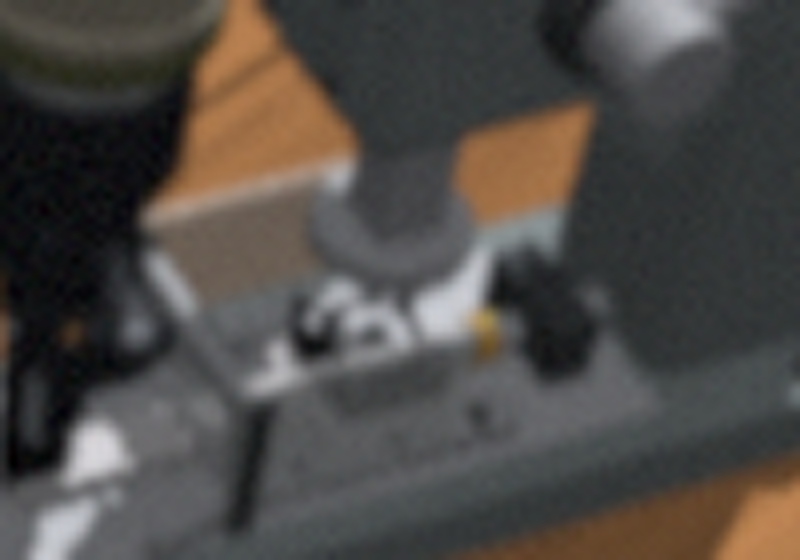

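Request:
apply_moves(targets=[[[0, 0, -0.06], 0, 0], [[0, 0, 0], 0, 0], [[0, 0, 0], 0, 0], [[0, 0, 0], 0, 0]])

```text
clock: 16.48
tcp_pos: [0.5382, 0.0403, 0.0544]
orientation: [-0.132, -0.694, 0.695, 0.134]
wrist_force: [-7.2, -9.4, 6.4]
gripper_width: 0.0142
```

```bash
python3 -c "
from h import *
ff()"
```

```text
t 16.48 press [-134.95    0.48] z 0.0544 Ffeed -11.40 Flat 3.23 Fz 6.45 T [-1.82  1.37  0.14] zaz -111.71 w 0.0142 q7 2.725
```

Request:
apply_moves(targets=[[[0, 0, 0], 0, 0], [[0, 0, 0], 0, 0], [[0, 0, 0], 0, 0], [[0, 0, 0], 0, 0], [[0, 0, 0], 0, 0], [[0, 0, 0], 0, 0], [[0, 0, 0], 0, 0], [[0, 0, 0], 0, 0]])

```text
clock: 17.15
tcp_pos: [0.5382, 0.0403, 0.0544]
orientation: [-0.132, -0.694, 0.695, 0.134]
wrist_force: [-6.3, -9.4, 6.3]
gripper_width: 0.0149
```

```bash
python3 -c "
from h import *
ff()"
```

```text
t 17.15 press [-134.94    0.47] z 0.0544 Ffeed -11.09 Flat 2.35 Fz 6.29 T [-1.9   1.19  0.15] zaz -111.71 w 0.0149 q7 2.725
```

Request:
apply_moves(targets=[[[0, -0.03, 0.1], 0, 0], [[0, 0, 0.05], 0, 0], [[0, 0, 0], 0, 0]])

```text
clock: 17.4
tcp_pos: [0.5381, 0.0403, 0.0544]
orientation: [-0.132, -0.694, 0.695, 0.133]
wrist_force: [-3.3, -6.5, 0.9]
gripper_width: 0.0145
```

```bash
python3 -c "
from h import *
ff()"
```

```text
t 17.40 press [-134.94    0.57] z 0.0544 Ffeed -7.24 Flat 0.68 Fz 0.92 T [-1.17  0.55  0.05] zaz -111.65 w 0.0145 q7 2.728
```

Request:
apply_moves(targets=[[[0, 0, 0], 0, 0.2], [[0, 0, 0], 0, 0.4], [[0, 0, 0], 0, 0.6], [[0, 0, 0], 0, 0.6], [[0, 0, 0], 0, 0.6], [[0, 0, 0], 0, 0.6]])

```text
clock: 17.9
tcp_pos: [0.5388, 0.0417, 0.0549]
orientation: [0.132, 0.695, -0.694, -0.132]
wrist_force: [0.3, 0.0, 0.2]
gripper_width: 0.051
```

```bash
python3 -c "
from h import *
ff()
snap('wrist','w12')"
```

```text
t 17.90 press [-133.36    0.41] z 0.0549 Ffeed 0.13 Flat -0.29 Fz 0.20 T [ 0.02  0.   -0.05] zaz -111.57 w 0.0510 q7 2.728
```

View pics/w12.png

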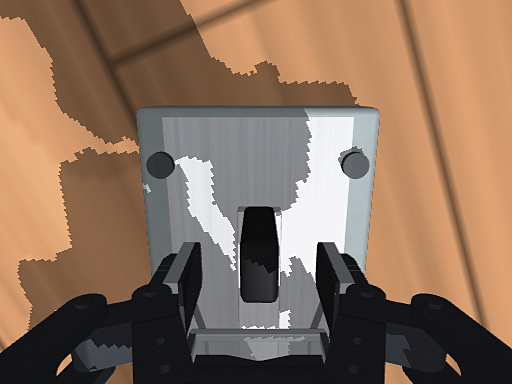

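Request:
apply_moves(targets=[[[0, -1.0, 0], 0, 0.6], [[0, -2.0, 0], 0, 0.6], [[0, -2.0, 0], 0, 0.6], [[0, -2.0, 0.5], 0, 0.6], [[0, -1.5, 2.5], 0, 0.6], [[0, -0.5, 3.0], 0, 0.6], [[0, 0, 3.0], 0, 0.6], [[0, 0, 3.0], 0, 0.6]])

```text
clock: 18.62
tcp_pos: [0.4946, -0.0713, 0.1464]
orientation: [0.133, 0.695, -0.694, -0.132]
wrist_force: [0.1, -0.0, -0.1]
gripper_width: 0.0511
```

Request:
apply_moves(targets=[[[0, 0, 3.0], 0, 0.6], [[0, 0, 2.0], 0, 0.6], [[0, 0, 0], 0, 0.6], [[0, 0, 0], 0, 0.6]])

```text
clock: 18.95
tcp_pos: [0.4761, -0.1179, 0.1458]
orientation: [0.134, 0.695, -0.694, -0.133]
wrist_force: [-0.2, 0.3, -0.3]
gripper_width: 0.0514
```

```bash
python3 -c "
from h import *
ff()
c=snap('scene','s13');crop(c,'s13c',265,415,80,220,5)
c=snap('top','t13');crop(c,'t13c',90,250,95,215,5)
snap('wrist','w13')"
```

```text
t 18.95 press [-3.0489e+02 -2.9000e-01] z 0.1458 Ffeed 0.21 Flat 0.27 Fz -0.30 T [ 0.05  0.01 -0.08] zaz -111.77 w 0.0514 q7 2.995
```

View pics/s13c.png

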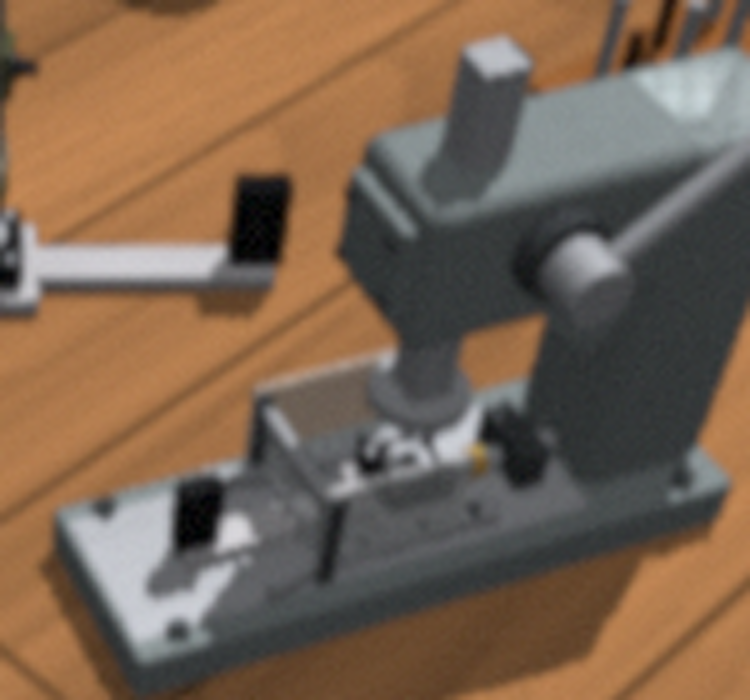

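View pics/t13c.png

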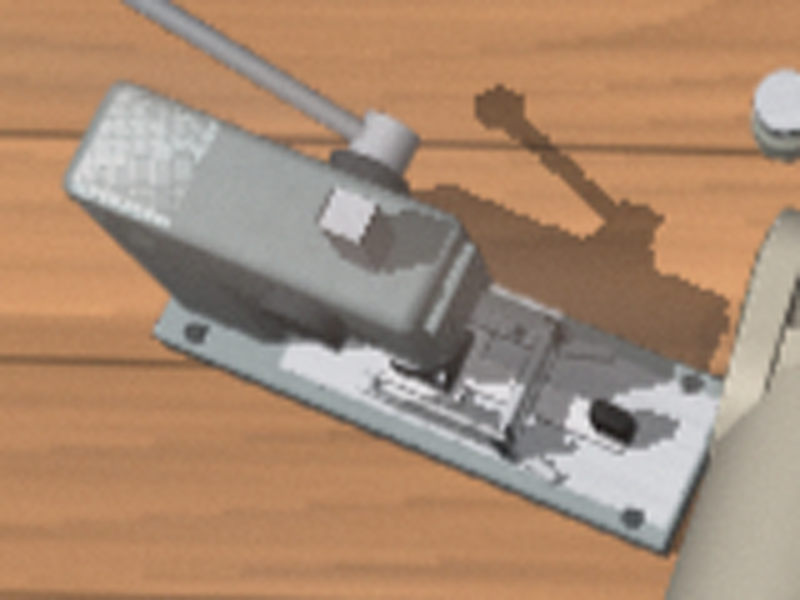

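View pics/s13.png

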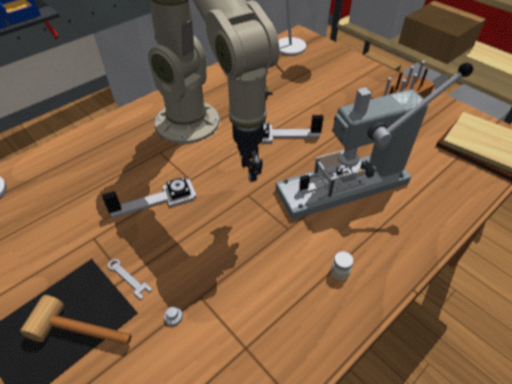

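```bash
python3 -c "
from h import *
print(ctrl.hand_in());ff()"
```

```text
the job is handed in; nothing more can be done
None
the job is handed in; nothing more can be done
```

The smallest shuttle is loaded in the press, with its nose against the back stop and the flap hanging shut behind the die. I handed the job in at about 19 s of the 64 s.

- **Which shuttle:** I took the one at top-view pixel (310,185). Its plate measured about 60 mm wide and its grip-to-die distance about 145 mm; the other two were clearly larger.
- **Sliding in:** I laid it on the apron and slid it in nose first. The die lifted the flap with 5–8 N of push, and the flap fell shut behind it.
- **At the stop:** The tool stopped moving at about press x = -135, which puts the nose at about x = 37. The feed force rose from about 3 N to 11 N while the position stayed put. I held it at about 11 N, including roughly 3 N of sliding friction, for about a second. Then I eased the load to 7 N, opened the gripper and backed off.
- **Last checks:**
  - The wrist force is near zero and the arm is clear of everything.
  - The camera views show the flap shut, the shuttle home in the guides, and the jar, spare die, spanner and larger shuttles in their places.
- **Where checks disagreed or fell short:**
  - My estimates of the press's x position differed by about 4 mm, so the nose position is only that certain. The contact with the stop itself was found by feel.
  - The last joint came close to its limit at the mouth, at 3.008 of 3.01 rad, in the readings I took.
  - I did not re-measure the shuttle's position after letting go.

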